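# Find the steel bushing blank and hold it ready over the flywheel hub

### The job

Swing the bench lamp clear of the blue parts tray by turning its arm round to the right, to its end stop or nearly so. Then lift the two look-alike bushing blanks out of the tray one after the other, each a good 5 cm, to feel which is the heavier; the lighter one must have been lifted too and must end standing upright in the tray again, let go. Finish while holding the heavier one in the gripper, upright and centred over the hole of the flywheel's hub with its underside about 5 cm above the hub, touching nothing but the fingers: do not put it down, and leave the spray can, the spanner and the bearing ring where they are.

Things in the scene. Friction and masses are not known exactly. Their poses are not given: they have to be found in the camera images.
- tray: shallow blue steel tray, fixed to the bench, 170 x 270 mm outside (x by y), 16 mm high, walls and floor 4 mm thick, inner floor 4 mm above the bench. Origin: centre of its underside, on the bench; z up. The two blanks stand in it side by side along its y axis, 120 mm apart
- place_left (a point): centre of a black 62 mm round pad on the tray's floor, 4 mm above the bench, at the tray's +y end (left, seen from the robot). A blank starts upright with its underside centred here: plain grey solid metal cylinder, 46 mm in diameter, 52 mm high, thin dark band near the top. The point stays with the tray and does not follow the blank
- place_right (a point): the same at the tray's -y end (right), with the other blank, same size and look. One blank is steel (about 0.58 to 0.8 kg), the other light alloy (about 0.2 to 0.28 kg); which stands where changes from run to run and can only be felt by lifting
- flywheel: dark steel engine flywheel with a toothed rim lying flat on a timber block, fixed, 240 mm across; the rim's top is 68 mm above the bench and the brighter hub in the middle, 100 mm across with a 56 mm hole, rises to 80 mm. Origin: on the bench below its centre; z up
- flywheel_hub (a point): centre of the hub's hole, level with the hub's top face, 80 mm above the bench
- lamp_arm (a joint): angle of the green bench lamp's swing arm about its upright post. It starts between 0 and 0.25 (lamp head over the tray), grows counter-clockwise seen from above (the head goes towards the robot, then round to the robot's right, -y), and has its end stop at 1.3 (fully aside). Slightly stiff: it stays where it is left; about 1 N at the knob moves it slowly
- lamp_hinge (a point): axis of the lamp's post (25 mm thick, on a 100 mm round foot, 22 mm high, top about 226 mm above the bench), at the height of the swing arm, 216 mm above the bench; the axis is vertical
- lamp_knob (a point): black upright knob on top of the lamp head, a plain cylinder 22 mm in diameter standing free from 222 to 268 mm above the bench; the point is on its axis 250 mm above the bench. It is 280 mm from the hinge axis. The head below it is a green shade 120 mm across between 175 and 222 mm above the bench
- spray_can: red aerosol can, 56 mm across, 150 mm high, standing; to be left alone. Origin: centre of its underside
- wrench: steel open-ended spanner lying on the bench; to be left alone. Origin: underside, about the middle; x along it
- bearing: steel bearing ring lying flat, 60 mm across, 16 mm high, with a 30 mm hole; to be left alone. Origin: centre of its underside

How it is judged (in metres and radians):
On the way, in this order (a step that is already met when the one before it is completed fails the run):
1. the lamp arm is swung aside, clear of the tray, before any blank is lifted (value of joint lamp_arm above 1 rad and height (world z) of each of steel_blank_c0, alloy_blank_c0 below 0.045 m), for 0.2 s.
2. the lighter blank, too, has been lifted in the gripper, its underside above 30 mm (height (world z) of alloy_blank_c0 above 0.056 m and contact force between the fingers and alloy_blank_c0 above 1 N), for 0.2 s.
At the end, for the whole second after the job is handed in: Lamp arm still aside (above 1.0 rad); heavier blank held by the fingers alone, upright within 0.2 rad, within 20 mm of the hub hole's axis, underside 20 to 90 mm above the hub; lighter blank standing upright in the tray, let go (value of joint lamp_arm above 1 rad and horizontal distance between steel_blank_c0 and flywheel_hub below 0.02 m and z of steel_blank_c0 in the frame of flywheel_hub between 0.046 and 0.116 m and angle between steel_blank_c0's own z axis and vertical below 0.2 rad and contact force between the fingers and steel_blank_c0 above 2 N and contact force between steel_blank_c0 and flywheel below 0.2 N and contact force between steel_blank_c0 and alloy_blank_c0 below 0.2 N and angle between alloy_blank_c0's own z axis and vertical below 0.1 rad and z of alloy_blank_c0 in the frame of tray between 0.025 and 0.035 m and x of alloy_blank_c0 in the frame of tray between -0.085 and 0.085 m and y of alloy_blank_c0 in the frame of tray between -0.135 and 0.135 m and contact force between the fingers and alloy_blank_c0 below 0.1 N); the arm keeps its last pose, push and grip.
It fails at once if the spray can is shifted by more than 25 mm (distance of spray_can from where it was at the start of the episode above 0.025 m).
It fails at once if the spanner is shifted by more than 25 mm (distance of wrench from where it was at the start of the episode above 0.025 m).
It fails at once if the bearing ring is shifted by more than 25 mm (distance of bearing from where it was at the start of the episode above 0.025 m).
It also fails if it takes over 72 s, if anything falls off the work surface, if the arm or the gripper's body presses on something with over 40 N, if the wrist force passes 120 N, or if a joint passes its speed limit or range.

### The arm

A 6-joint arm with a two-finger parallel gripper is mounted at the origin on the work surface. World frame = base frame: x ahead of the robot, y to its left, z up, the work surface at z = 0. Lengths are in mm, angles in rad, forces in N, time in s.
With the tool pointing down it reaches from about 350 to 875 mm from the base axis. Payload 4.2 kg.
Tool frame: the origin (TCP) lies between the finger pads; the fingertips stand 25 mm ahead of it and the grasp point (between the pads) lies 6 mm ahead of it; z points along the fingers, y is the line along which they close (so a half turn about z gives the same grasp; the last joint's range is limited). The gripper opens to 85 mm and grips with 20 to 120 N. Pads are 22 mm wide; open, the fingers measure 114 mm over their backs; the gripper's body (76 mm by 85 mm) begins 54 mm behind the grasp point. The pads swing forward as they close: fully open they stand 13 mm farther back than shut.
Start: joints at [-0.92, 0.385, 0.008, 0, -1.194, -0.259], TCP at [238.671, -577.612, 256.312] pointing down, gripper open.
Joint ranges: [-3.14, 3.14], [-1.21, 2.06], [-1.07, 1.41], [-3.16, 2.05], [-2.99, -0.16], [-3.1, 3.1]. Speed limits (rad/s): [2.79, 2.79, 3.14, 3.14, 3.14, 3.14].

### API

Orientations are given as a unit quaternion [x, y, z, w].
In Python, from bench import arm gives the robot as it stands.
- The arm moves only by the shell command python3 -m pendant 'ROWS'. ROWS is JSON, a list of rows, each a list of 7 numbers: the shift along the tool's x, y, z in m, then the turn, a rotation vector about the tool's x, y, z in degrees, then the finger opening in m, from 0 to 0.0854. In form: [[x, y, z, wx, wy, wz, fingers], ...]. A call has 1 to 12 rows; each row shifts and turns the commanded pose from where the row before left it, along the tool's axes as they then stand; what a row does not reach is not made up. A row lasts 1/10 s, in which the tool goes at most 50 mm and 8.59 degrees, less where a joint would pass 70% of its speed; a pose out of reach is approached as far as the arm can. A call is refused whole if a number of a shift passes 0.05 or a number of a turn 8.59, either way. A call with a gripper value outside its range is refused whole. The fingers move at their own pace and stop on an object; the grip force is fixed at half the most. Time passes only in rows, so rows that do not move let the fingers close. It gives the time, the measured TCP pose, the force, the opening and the grip force at its end, in the units of the state.
- arm.read_state(): the state, without advancing time (a new reading comes with each control period).
- arm.get_image(name): name is "side" or "top" or "wrist"; returns a dict with "image" (400x640x3 uint8, red, green, blue), "fx", "fy", "cx", "cy" (pixels), "xyz" and "rotation" of the camera in the world. Camera axes: x right, y down, z forward; pixel columns grow to the right and rows downward; lengths in mm; the calibration is good to about 2 mm. A picture is of the moment at which its call begins. There is no depth.
- arm.job_done(): hands the job in; it is judged then, once.
The state is a dict: "clock": time; "joints": joint angles; "joint_vel": joint speeds; "joint_efforts": joint torques, N m; "position": TCP position; "ee_rot": TCP orientation; "contact_force": force on the tool from outside, world axes, zero at the start; "wrist_torque": the same for the moment, N m; "gripper_width": finger opening in mm; "grasp_force": force on a finger pad.
Only numpy, scipy, OpenCV 4.12 (cv2) and the standard library are available. Lean on these libraries where they do the work, as an engineer would, in place of code of your own. Each camera call takes 0.05 s, during which the arm holds its last target. There are 200 camera calls.

## Working session

There is one attempt and no reset: what is moved stays moved. The work goes in short steps, Python scripts to look and compute and a shell command to move; the robot and the scene stay as the last step left them, time stands still between calls to the robot, and variables do not carry over. Pictures are saved under pics/ and viewed, at most 10 in all, crops included, and the job is handed in when it is done.

```bash
mkdir -p pics; ls
python3 - <<'E'
from bench import arm
import cv2,numpy as np
s=arm.read_state(); print({k:np.round(v,3).tolist() for k,v in s.items()})
for n in("top","side"):
    d=arm.get_image(n); cv2.imwrite(f"pics/{n}0.png",d["image"][:,:,::-1])
    print(n,d["fx"],d["fy"],d["cx"],d["cy"],np.round(d["xyz"],1).tolist(),np.round(d["rotation"],4).tolist())
E
```

```text
pics
{'clock': 0.0, 'joints': [-0.92, 0.386, 0.007, -0.0, -1.194, -0.259], 'joint_vel': [-0.0, 0.0, 0.0, 0.0, 0.002, 0.001], 'joint_efforts': [-0.001, -39.229, 18.84, 4.186, -0.005, -0.0], 'position': [238.475, -577.144, 255.221], 'ee_rot': [-0.195, 0.981, 0.001, -0.0], 'contact_force': [-0.172, -0.102, -0.925], 'wrist_torque': [-0.03, -0.048, -0.045], 'grasp_force': 0.0, 'gripper_width': 85.491}
top 418.3191476976879 418.3191476976879 315.0108305996012 208.098196831852 [366.7, 20.7, 1201.8] [-0.6673, 0.7362, -0.0812, 0.0784]
side 483.29693910870196 483.29693910870196 320.417356253578 209.2542724926854 [156.4, 557.0, 933.7] [-0.283, 0.8886, -0.3418, 0.1161]
```

View pics/top0.png

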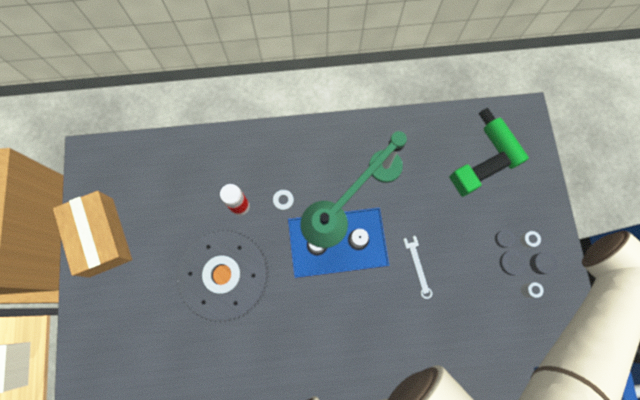

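View pics/side0.png

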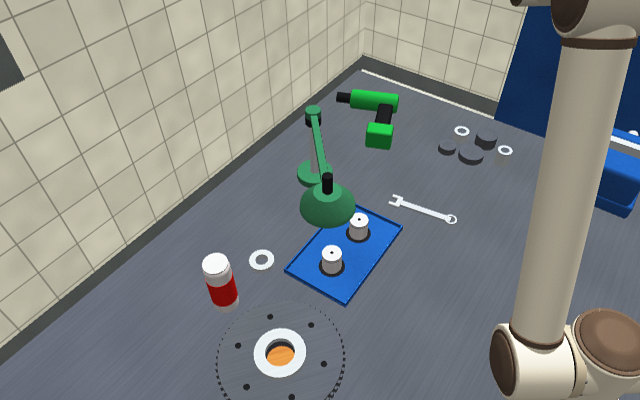

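The top view shows the lamp head at (324,222) with its knob at (324,218), the post at (398,140), the tray around (340,243), blanks at (317,247) and (360,238), and the hub at (221,273). The can is at (235,198), the ring at (283,199) and the spanner at (418,268). The side view shows the knob at (327,183), blank tops at (332,253) and (359,219), and the hub at (280,353).

```bash
cat > h.py <<'E'
from bench import arm
import cv2,numpy as np
from scipy.spatial.transform import Rotation as R
def grab(n):
    return arm.get_image(n)
def ray(d,p):
    v=np.array([(p[0]-d["cx"])/d["fx"],(p[1]-d["cy"])/d["fy"],1.])
    M=np.array(d["rotation"]); M=R.from_quat(M).as_matrix() if M.size==4 else M
    v=M@v; return np.array(d["xyz"],float),v/np.linalg.norm(v)
def plane(d,p,z):
    o,v=ray(d,p); return o+v*(z-o[2])/v[2]
def tri(d1,p1,d2,p2):
    o1,a=ray(d1,p1);o2,b=ray(d2,p2)
    t=np.linalg.lstsq(np.stack([a,-b],1),o2-o1,rcond=None)[0]
    x,y=o1+a*t[0],o2+b*t[1]; return (x+y)/2,np.linalg.norm(x-y)
def blobs(mask,roi,mn=8):
    m=np.zeros(mask.shape,np.uint8); x0,y0,x1,y1=roi; m[y0:y1,x0:x1]=mask[y0:y1,x0:x1]*255
    c,_=cv2.findContours(m,cv2.RETR_EXTERNAL,cv2.CHAIN_APPROX_NONE)
    return sorted([k for k in c if cv2.contourArea(k)>=mn],key=cv2.contourArea,reverse=True)
def hsv(d): return cv2.cvtColor(d["image"],cv2.COLOR_RGB2HSV).astype(int)
E
python3 - <<'E'
from h import *
t,s=grab("top"),grab("side"); ht,hs=hsv(t),hsv(s)
np.set_printoptions(precision=1,suppress=True)
# hub
e={}
for n,d,h,roi in(("t",t,ht,(195,245,250,300)),("s",s,hs,(240,320,320,385))):
    c=blobs((h[:,:,2]>170)&(h[:,:,1]<60),roi)[0]; e[n]=cv2.fitEllipse(cv2.convexHull(c)); print("hub",n,e[n])
print("hub",tri(t,e["t"][0],s,e["s"][0]),plane(t,e["t"][0],80),plane(s,e["s"][0],80))
# tray
for n,d,h,roi in(("t",t,ht,(270,195,410,290)),("s",s,hs,(270,195,420,320))):
    m=(h[:,:,0]>100)&(h[:,:,0]<125)&(h[:,:,1]>150); P=np.vstack(blobs(m,roi,30))
    W=np.array([plane(d,p,16)[:2] for p in P[:,0,:].astype(float)],np.float32)
    r=cv2.minAreaRect(W); print("tray",n,r, cv2.boxPoints(r).tolist())
# knob: dark
for n,d,h,roi in(("t",t,ht,(310,205,340,232)),("s",s,hs,(315,165,340,198))):
    c=blobs(h[:,:,2]<55,roi)
    for k in c[:2]:print("knob",n,cv2.boundingRect(k),cv2.contourArea(k),k[:,0].mean(0))
# blanks tops: bright
for n,d,h,roi in(("t",t,ht,(300,220,380,262)),("s",s,hs,(315,205,375,280))):
    for k in blobs((h[:,:,2]>170)&(h[:,:,1]<60),roi)[:3]:print("blank",n,cv2.boundingRect(k),cv2.contourArea(k),cv2.minEnclosingCircle(k))
for n,d,h,roi in(("t",t,ht,(360,125,412,185)),("s",s,hs,(290,95,335,190))):
    for k in blobs((h[:,:,0]>60)&(h[:,:,0]<90)&(h[:,:,1]>80),roi)[:2]:print("lamp",n,cv2.boundingRect(k))
for n,d,roi in(("t",t,(295,200,385,260)),("s",s,(290,160,380,285)),("t",t,(350,120,415,190))):
    x0,y0,x1,y1=roi; globals().setdefault("L",[]).append(cv2.resize(d["image"][y0:y1,x0:x1],None,fx=4,fy=4,interpolation=cv2.INTER_CUBIC))
H=max(i.shape[0] for i in L); C=np.hstack([np.pad(i,((0,H-i.shape[0]),(0,0),(0,0))) for i in L]); k=min(800/C.shape[1],600/C.shape[0]); cv2.imwrite("pics/c1.png",cv2.resize(C,None,fx=k,fy=k)[:,:,::-1]);print(k*4)
E
```

```text
hub t ((220.49270629882812, 274.0372009277344), (36.93431854248047, 38.94490432739258), 38.649497985839844)
hub s ((279.3846740722656, 352.31719970703125), (48.7010498046875, 53.152217864990234), 65.31031036376953)
hub (array([470. , 271.6,  78.1]), np.float64(0.4779472140513504)) [470.  271.2  80. ] [469.  272.1  80. ]
tray t ((534.5103149414062, -51.08998107910156), (167.6039581298828, 266.1657409667969), 1.6267958879470825) [[446.9639892578125, 79.56018829345703], [454.520263671875, -186.49827575683594], [622.056640625, -181.74014282226562], [614.5003662109375, 84.31831359863281]]
tray s ((532.5819702148438, -48.577972412109375), (173.30589294433594, 275.9742126464844), 1.570563793182373) [[442.1795959472656, 86.98230743408203], [449.7435607910156, -188.8882293701172], [622.984375, -184.13824462890625], [615.42041015625, 91.73228454589844]]
knob t (321, 218, 7, 6) 12.0 [323.3 220.9]
knob s (322, 172, 11, 23) 195.0 [327. 183.]
blank t (352, 229, 17, 16) 193.5 ((359.6964416503906, 236.57142639160156), 8.425650596618652)
blank t (309, 244, 13, 7) 35.5 ((315.0, 246.5), 6.500100135803223)
blank s (322, 245, 20, 16) 224.5 ((331.4210510253906, 253.0), 9.631105422973633)
blank s (350, 213, 19, 14) 178.0 ((358.9444580078125, 220.5), 9.069435119628906)
lamp t (360, 132, 47, 53)
lamp s (297, 105, 36, 85)
lamp s (332, 183, 3, 7)
3.2653061224489797
```

View pics/c1.png

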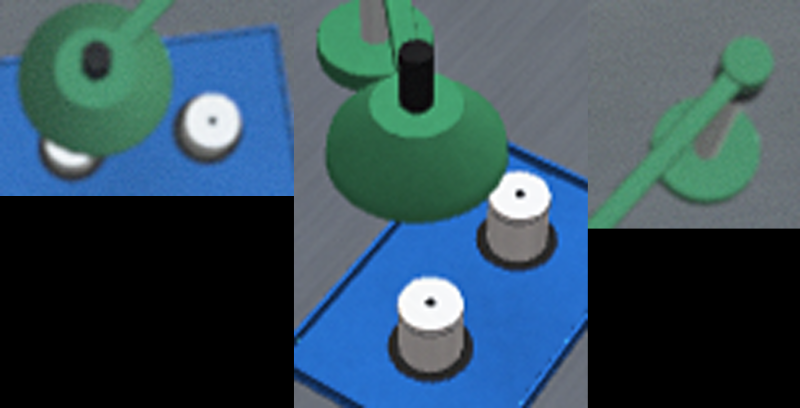

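The crop (scale 3.265) gives the knob top at about (324.7,215.9) in the top view and (327.7,175.3) in the side view. The post top is at (398.7,139.9). In the side view the blank tops' centre dots are at (332.0,252.5) and (359.2,219.4), and the right blank is at (359.9,236.8) from above.

Run:
```python
from h import *
np.set_printoptions(precision=1,suppress=True)
t,s=grab("top"),grab("side")
k=tri(t,(324.7,215.9),s,(327.7,175.3));print("knob",k,plane(t,(324.7,215.9),268),plane(s,(327.7,175.3),268))
hz=tri(t,(398.7,139.9),s,(312.5,109));print("hinge",hz,plane(t,(398.7,139.9),226))
print("right",tri(t,(359.9,236.8),s,(359.2,219.4)),plane(t,(359.9,236.8),56),plane(s,(359.2,219.4),56))
print("left",plane(s,(332,252.5),56))
h=plane(t,(398.7,139.9),226);q=plane(t,(324.7,215.9),268);v=(q-h)[:2];print(np.hypot(*v),np.degrees(np.arctan2(v[1],v[0])))
for n,p,z in(("bear",(283,199.5),16),("can",(231,191),150),("wr1",(411,242),3),("wr2",(427,294),3)):print(n,plane(t,p,z))
st=arm.read_state();print(R.from_quat(st["ee_rot"]).as_matrix())
```

```text
knob (array([559.9, -14.4, 266.3]), np.float64(2.6603482479655343)) [560.8 -13.8 268. ] [557.6 -13.3 268. ]
hinge (array([ 743.4, -216.5,  229.2]), np.float64(2.994963845980812)) [ 743.2 -217.8  226. ]
right (array([ 535.9, -112.7,   55.7]), np.float64(1.417365107461254)) [ 536.6 -112.4   56. ] [ 535.1 -112.7   56. ]
left [532.    6.8  56. ]
273.7329721480534 131.79531770138152
bear [673.9  93.3  16. ]
can [675.4 218.3 150. ]
wr1 [ 514.9 -263.1    3. ]
wr2 [ 365.2 -286.     3. ]
[[-0.9 -0.4 -0. ]
 [-0.4  0.9  0. ]
 [ 0.   0.  -1. ]]
```

```bash
python3 -m pendant '[[0,0,-0.01,0,0,7,0.05],[0,0,-0.01,0,0,7,0.05],[0,0,-0.01,0,0,7,0.05],[0,0,-0.01,0,0,7,0.05],[0,0,-0.01,0,0,7,0.05],[0,0,-0.01,0,0,7,0.05],[0,0,-0.005,0,0,7,0.05],[0,0,0,0,0,7,0.05],[0,0,0,0,0,7,0.05],[0,0,0,0,0,7.5,0.05],[0.007,0.02,0,0,0,0,0.05]]'
python3 -m pendant '[[0.014,0.041,0,0,0,0,0.05],[0.014,0.041,0,0,0,0,0.05],[0.014,0.041,0,0,0,0,0.05],[0.014,0.041,0,0,0,0,0.05],[0.014,0.041,0,0,0,0,0.05],[0.014,0.041,0,0,0,0,0.05],[0.014,0.041,0,0,0,0,0.05],[0.014,0.041,0,0,0,0,0.05],[0.007,0.02,0,0,0,0,0.05],[0,0,0,0,0,0,0.05],[0,0,0,0,0,0,0.05]]'
```

```text
clock: 1.4
position: [248.2, -559.9, 320.5]
ee_rot: [0.409, 0.912, 0.0, -0.0]
contact_force: [0.6, 1.2, -0.4]
gripper_width: 50.1
grasp_force: 0.0
clock: 2.5
position: [428.1, -237.7, 321.4]
ee_rot: [0.407, 0.914, -0.0, -0.0]
contact_force: [-0.4, -0.1, 0.4]
gripper_width: 50.1
grasp_force: 0.0
```

```bash
python3 -m pendant '[[0.013,0.041,0,0,0,0,0.05],[0.013,0.041,0,0,0,0,0.05],[0.013,0.041,0,0,0,0,0.05],[0.013,0.041,0,0,0,0,0.05],[0.013,0.041,0,0,0,0,0.05],[0.013,0.041,0,0,0,0,0.05],[0,0,0,0,0,0,0.05],[0,0,0,0,0,0,0.05],[0,0,0,0,0,0,0.05]]'
python3 - <<'E'
from h import *
s,w=grab("side"),grab("wrist")
a=cv2.resize(s["image"][100:300,230:430],(400,400)); b=cv2.resize(w["image"],(400,250)); b=np.pad(b,((0,150),(0,0),(0,0)))
cv2.imwrite("pics/k.png",np.hstack([a,b])[:,:,::-1]); print(w["fx"],w["cx"],w["cy"],w["xyz"],w["rotation"])
E
```

```text
clock: 3.4
position: [558.5, -16.9, 321.3]
ee_rot: [0.408, 0.913, -0.0, -0.0]
contact_force: [-0.2, 0.2, 0.3]
gripper_width: 49.7
grasp_force: 0.0
320.9195097792496 324.0521446164333 200.6230518441967 [509.35581925  37.84397955 439.36987704] [0.92401894 0.35322162 0.05218912 0.13674711]
```

View pics/k.png

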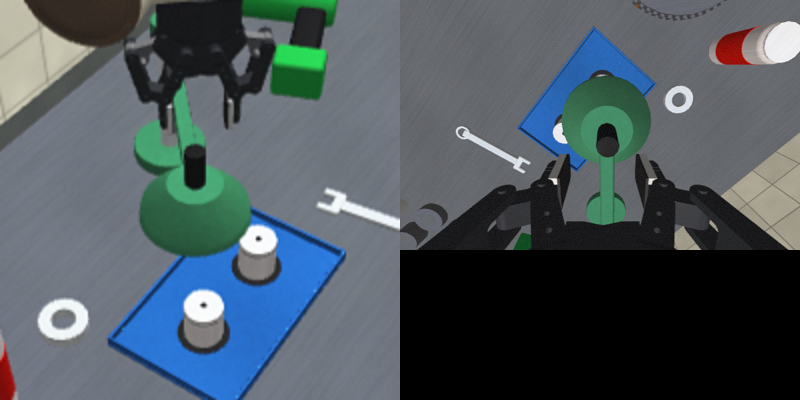

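The wrist view shows the knob's top at about wrist pixel (331,235), centred between the fingers. I'll check its world position with a ray.

Run:
```python
from h import *
w=grab("wrist"); print(plane(w,(331,235),268)); t=grab("top")
print(tri(w,(331,235),t,(324.7,215.9)))
```

```text
[560.77013509 -13.54838072 268.        ]
(array([560.97592743, -13.77454625, 267.26055076]), np.float64(0.03270274617137642))
```

```bash
python3 -m pendant '[[0,0.004,-0.0,0,0,0,0.05],[0,0,0.015,0,0,0,0.05],[0,0,0.016,0,0,0,0.05],[0,0,0.016,0,0,0,0.05],[0,0,0.016,0,0,0,0.05],[0,0,0,0,0,0,0.036],[0,0,0,0,0,0,0.036],[0,0,0,0,0,0,0.036]]'
python3 -m pendant '[[0,-0.005,0,0,0,-1,0.036],[-0.0002,-0.01,0,0,0,-2,0.036],[-0.0004,-0.0147,0,0,0,-3,0.036],[-0.0004,-0.0147,0,0,0,-3,0.036],[-0.0004,-0.0147,0,0,0,-3,0.036],[-0.0004,-0.0147,0,0,0,-3,0.036]]'
```

```text
clock: 4.4
position: [562.6, -12.8, 259.5]
ee_rot: [0.407, 0.913, 0.0, 0.001]
contact_force: [0.0, 0.5, 0.4]
gripper_width: 35.8
grasp_force: 0.0
clock: 5.0
position: [514.0, -69.1, 259.2]
ee_rot: [0.283, 0.959, 0.001, 0.001]
contact_force: [0.4, 0.3, -0.5]
gripper_width: 36.0
grasp_force: 0.5
```

```bash
python3 -m pendant '[[-0.0004,-0.0147,0,0,0,-3,0.036],[-0.0004,-0.0147,0,0,0,-3,0.036],[-0.0004,-0.0147,0,0,0,-3,0.036],[-0.0004,-0.0147,0,0,0,-3,0.036],[-0.0004,-0.0147,0,0,0,-3,0.036],[-0.0004,-0.0147,0,0,0,-3,0.036],[-0.0004,-0.0147,0,0,0,-3,0.036],[-0.0004,-0.0147,0,0,0,-3,0.036],[-0.0004,-0.0147,0,0,0,-3,0.036],[-0.0004,-0.0147,0,0,0,-3,0.036],[-0.0002,-0.01,0,0,0,-2,0.036],[-0.0002,-0.01,0,0,0,-2,0.036]]'
python3 -m pendant '[[-0.0002,-0.01,0,0,0,-2,0.036],[-0.0002,-0.01,0,0,0,-2,0.036],[-0.0002,-0.01,0,0,0,-2,0.036],[-0.0002,-0.01,0,0,0,-2,0.036],[0,0,0,0,0,0,0.036],[0,0,0,0,0,0,0.036]]'
python3 - <<'E'
from h import *
t,w=grab("top"),grab("wrist")
a=cv2.resize(t["image"][100:300,250:450],(400,400)); b=cv2.resize(w["image"],(400,250)); b=np.pad(b,((0,150),(0,0),(0,0)))
cv2.imwrite("pics/k2.png",np.hstack([a,b])[:,:,::-1])
E
```

```text
clock: 6.2
position: [468.9, -227.5, 259.2]
ee_rot: [-0.009, 1.0, 0.0, 0.001]
contact_force: [0.5, 1.1, 0.7]
gripper_width: 36.2
grasp_force: 0.4
clock: 6.8
position: [472.2, -266.9, 258.7]
ee_rot: [-0.078, 0.997, -0.0, 0.0]
contact_force: [-0.4, -0.3, 0.2]
gripper_width: 35.9
grasp_force: 0.0
```

View pics/k2.png

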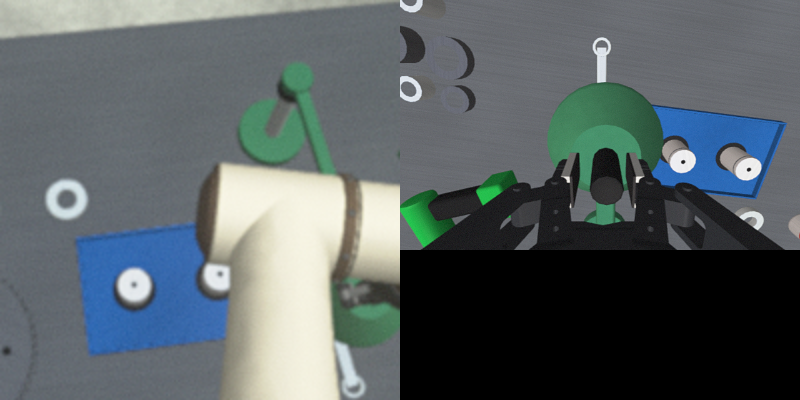

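The lamp head is now right of the tray, about 57° round, with the knob between the fingers. I'll continue gently to the end stop.

```bash
python3 -m pendant '[[0,-0.007,0,0,0,-1.5,0.036],[0,-0.007,0,0,0,-1.5,0.036],[0,-0.005,0,0,0,-1,0.036]]'
python3 -m pendant '[[0,-0.005,0,0,0,-1,0.036],[0,-0.005,0,0,0,-1,0.036]]'
python3 -m pendant '[[0,-0.004,0,0,0,-1,0.036],[0,-0.004,0,0,0,-1,0.036]]'
```

```text
clock: 7.2
position: [475.9, -285.3, 258.5]
ee_rot: [-0.113, 0.994, 0.0, 0.0]
contact_force: [0.3, 0.3, 0.5]
gripper_width: 36.1
grasp_force: 0.4
clock: 7.4
position: [478.3, -295.3, 258.4]
ee_rot: [-0.131, 0.991, 0.0, 0.0]
contact_force: [0.4, 0.1, 0.8]
gripper_width: 36.2
grasp_force: 0.4
clock: 7.6
position: [480.4, -303.2, 258.3]
ee_rot: [-0.148, 0.989, 0.0, -0.0]
contact_force: [-0.6, 1.0, 0.9]
gripper_width: 36.5
grasp_force: 0.4
```

```bash
python3 -m pendant '[[0,-0.004,0,0,0,-1,0.036],[0,-0.004,0,0,0,-1,0.036]]'
python3 -m pendant '[[0,-0.003,0,0,0,-0.5,0.036],[0,-0.003,0,0,0,-0.5,0.036],[0,0,0,0,0,0,0.036]]'
```

```text
clock: 7.8
position: [482.6, -310.3, 258.1]
ee_rot: [-0.165, 0.986, 0.001, -0.0]
contact_force: [-1.3, 16.3, 6.9]
gripper_width: 36.3
grasp_force: 7.8
clock: 8.1
position: [482.9, -310.5, 257.9]
ee_rot: [-0.174, 0.985, 0.006, -0.002]
contact_force: [-3.8, 24.9, 9.2]
gripper_width: 35.9
grasp_force: 11.9
```

```bash
python3 -m pendant '[[0,0.006,0,0,0,0,0.036],[0,0.006,0,0,0,0,0.05],[0,0,0,0,0,0,0.05],[0,0,-0.015,0,0,0,0.05],[0,0,-0.025,0,0,0,0.05],[0,0,-0.025,0,0,0,0.085],[0,0,0,0,0,6.6,0.085],[0,0,0,0,0,6.6,0.085],[0,0,0,0,0,6.6,0.085]]'
python3 -m pendant '[[-0.008,0.03,0,0,0,0,0.085],[-0.009,0.035,0,0,0,0,0.085],[-0.009,0.035,0,0,0,0,0.085],[-0.009,0.035,0,0,0,0,0.085],[-0.009,0.035,0,0,0,0,0.085],[-0.009,0.026,0,0,0,0,0.085],[0,0,0.02,0,0,0,0.085],[0,0,0.03,0,0,0,0.085],[0,0,0.03,0,0,0,0.085],[0,0,0,0,0,0,0.085],[0,0,0,0,0,0,0.085],[0,0,0,0,0,0,0.085]]'
python3 - <<'E'
from h import *
t,w=grab("top"),grab("wrist")
a=cv2.resize(t["image"][100:300,250:450],(400,400)); b=cv2.resize(w["image"],(400,250)); b=np.pad(b,((0,150),(0,0),(0,0)))
cv2.imwrite("pics/k3.png",np.hstack([a,b])[:,:,::-1])
h=hsv(w)
for k in blobs((h[:,:,2]>170)&(h[:,:,1]<60),(0,0,640,400),100):
    e=cv2.fitEllipse(cv2.convexHull(k)); print(np.round(e[0],1),np.round(e[1],1),plane(w,e[0],56).round(1))
s=grab("side");h=hsv(s)
for k in blobs((h[:,:,2]>170)&(h[:,:,1]<60),(300,200,380,285),60):
    e=cv2.fitEllipse(cv2.convexHull(k)); print("s",np.round(e[0],1),np.round(e[1],1),plane(s,e[0],56).round(1))
E
```

```text
clock: 9.0
position: [480.4, -305.7, 323.4]
ee_rot: [0.001, 1.0, -0.0, 0.0]
contact_force: [0.0, 0.5, 0.4]
gripper_width: 84.9
grasp_force: 0.0
clock: 10.2
position: [534.2, -109.3, 245.3]
ee_rot: [-0.001, 1.0, -0.0, 0.002]
contact_force: [-0.2, 0.0, 0.2]
gripper_width: 85.0
grasp_force: 0.0
[165.9  81.3] [ 41.6 234.5] [ 442.4 -251.7   56. ]
[442.1 182.3] [42.6 47.7] [535.    6.6  56. ]
[320.2 185.4] [43.7 45.7] [ 538.5 -113.1   56. ]
[489.8 284.4] [38.3 45.5] [648.9  71.1  56. ]
s [331.4 252.7] [15.7 19.6] [532.8   8.2  56. ]
s [358.6 219.5] [13.8 18.8] [ 536.1 -111.5   56. ]
```

View pics/k3.png

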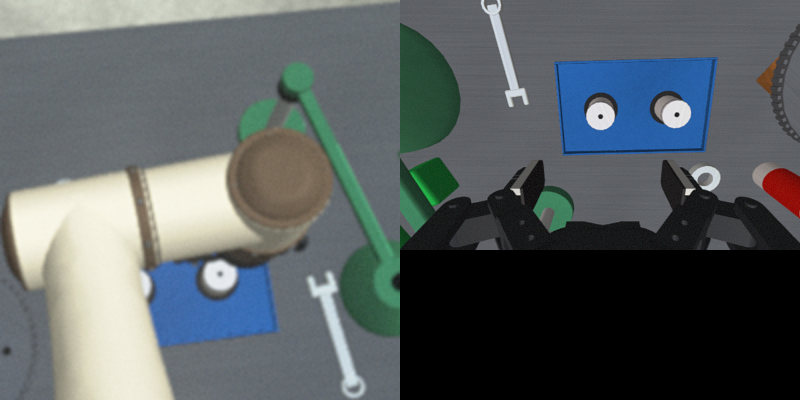

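The lamp stands clear on the right, and both blanks are free. In wrist pixels they are at (320,185) for the right one and (442,182) for the left, and the side view agrees to within about 2 mm. I'll grasp the right one first.

```bash
python3 -m pendant '[[-0.0025,-0.003,0.03,0,0,0,0.085],[0,0,0.04,0,0,0,0.085],[0,0,0.04,0,0,0,0.085],[0,0,0.03,0,0,0,0.085],[0,0,0.025,0,0,0,0.085],[0,0,0.02,0,0,0,0.085],[0,0,0.01,0,0,0,0.085],[0,0,0.009,0,0,0,0.085],[0,0,0,0,0,0,0.085],[0,0,0,0,0,0,0.085]]'
python3 -m pendant '[[0,0,0,0,0,0,0.02],[0,0,0,0,0,0,0.02],[0,0,0,0,0,0,0.02],[0,0,0,0,0,0,0.02],[0,0,0,0,0,0,0.02],[0,0,0,0,0,0,0.02],[0,0,0,0,0,0,0.02],[0,0,0,0,0,0,0.02]]'
```

```text
clock: 11.35
position: [536.3, -111.8, 40.2]
ee_rot: [-0.001, 1.0, -0.0, 0.001]
contact_force: [1.2, -1.2, 0.1]
gripper_width: 84.9
grasp_force: 0.0
clock: 12.15
position: [536.2, -111.9, 40.3]
ee_rot: [-0.002, 1.0, -0.0, 0.001]
contact_force: [0.1, -0.4, 6.0]
gripper_width: 44.9
grasp_force: 61.2
```

```bash
python3 -m pendant '[[0,0,-0.006,0,0,0,0.02],[0,0,-0.012,0,0,0,0.02],[0,0,-0.015,0,0,0,0.02],[0,0,-0.015,0,0,0,0.02],[0,0,-0.012,0,0,0,0.02],[0,0,0,0,0,0,0.02],[0,0,0,0,0,0,0.02],[0,0,0,0,0,0,0.02],[0,0,0,0,0,0,0.02]]'
python3 -m pendant '[[0,0,0,0,0,0,0.02]]'
```

```text
clock: 13.05
position: [535.0, -111.8, 98.5]
ee_rot: [-0.001, 1.0, -0.0, -0.001]
contact_force: [0.7, -0.2, -3.2]
gripper_width: 45.3
grasp_force: 61.5
clock: 13.15
position: [535.2, -111.8, 98.7]
ee_rot: [-0.001, 1.0, -0.0, -0.001]
contact_force: [0.1, -0.4, -3.4]
gripper_width: 45.2
grasp_force: 61.5
```

```bash
python3 -m pendant '[[0,0,0.01,0,0,0,0.02],[0,0,0.015,0,0,0,0.02],[0,0,0.015,0,0,0,0.02],[0,0,0.011,0,0,0,0.02],[0,0,0.006,0,0,0,0.02],[0,0,0.0025,0,0,0,0.02],[0,0,0,0,0,0,0.02],[0,0,0,0,0,0,0.02],[0,0,0,0,0,0,0.085],[0,0,0,0,0,0,0.085],[0,0,0,0,0,0,0.085],[0,0,0,0,0,0,0.085]]'
python3 -m pendant '[[0,0,0,0,0,0,0.085],[0,0,0,0,0,0,0.085],[0,0,-0.01,0,0,0,0.085],[0,0,-0.025,0,0,0,0.085],[0,0,-0.04,0,0,0,0.085],[0.0005,0.025,0,0,0,0,0.085],[0.0005,0.035,0,0,0,0,0.085],[0.0005,0.035,0,0,0,0,0.085],[0.0005,0.024,0,0,0,0,0.085],[0,0,0,0,0,0,0.085],[0,0,0,0,0,0,0.085]]'
python3 - <<'E'
from h import *
for c in ("side","wrist"):
  s=grab(c);h=hsv(s);cv2.imwrite(f"pics/{c}4.png",s["image"][:,:,::-1])
  for k in blobs((h[:,:,2]>170)&(h[:,:,1]<60),(0,0,640,400),60):
    e=cv2.fitEllipse(cv2.convexHull(k)); p=plane(s,e[0],56).round(1)
    if 440<p[0]<620 and -190<p[1]<90: print(c,np.round(e[0],1),np.round(e[1],1),p)
E
```

```text
clock: 14.35
position: [535.9, -111.8, 39.9]
ee_rot: [-0.001, 1.0, 0.0, 0.0]
contact_force: [-0.9, 0.8, -0.3]
gripper_width: 84.7
grasp_force: 0.0
clock: 15.45
position: [533.3, 7.5, 115.4]
ee_rot: [-0.002, 1.0, 0.0, 0.0]
contact_force: [-0.0, -0.2, -0.2]
gripper_width: 85.3
grasp_force: 0.0
side [331.4 252.7] [15.7 19.3] [532.9   8.   56. ]
side [358.8 219.9] [14.  18.4] [ 535.1 -110.9   56. ]
wrist [324.4 235.2] [69.2 75.3] [534.6   7.   56. ]
wrist [125.8 239. ] [64.6 79.3] [ 537.4 -111.8   56. ]
wrist [174.2 284.2] [15.6 65.4] [568.  -86.9  56. ]
```

The first blank stands upright on its pad again, and both views agree. It felt about 3.4 N. Next is the left one.

```bash
python3 -m pendant '[[0,0,0.025,0,0,0,0.085],[0,0,0.025,0,0,0,0.085],[0,0,0.015,0,0,0,0.085],[0,0,0.01,0,0,0,0.085],[0,0,0,0,0,0,0.085],[0,0,0,0,0,0,0.02],[0,0,0,0,0,0,0.02],[0,0,0,0,0,0,0.02],[0,0,0,0,0,0,0.02],[0,0,0,0,0,0,0.02],[0,0,0,0,0,0,0.02],[0,0,0,0,0,0,0.02]]'
python3 -m pendant '[[0,0,0,0,0,0,0.02],[0,0,-0.006,0,0,0,0.02],[0,0,-0.012,0,0,0,0.02],[0,0,-0.015,0,0,0,0.02],[0,0,-0.015,0,0,0,0.02],[0,0,-0.012,0,0,0,0.02],[0,0,0,0,0,0,0.02],[0,0,0,0,0,0,0.02],[0,0,0,0,0,0,0.02],[0,0,0,0,0,0,0.02]]'
python3 -m pendant '[[0,0,0,0,0,0,0.02]]'
```

```text
clock: 16.75
position: [534.0, 7.2, 41.0]
ee_rot: [-0.002, 1.0, 0.0, 0.001]
contact_force: [0.2, -1.3, 5.3]
gripper_width: 44.8
grasp_force: 61.6
clock: 17.75
position: [532.6, 7.0, 98.9]
ee_rot: [-0.001, 1.0, -0.0, -0.001]
contact_force: [0.1, -0.2, -7.8]
gripper_width: 44.8
grasp_force: 62.3
clock: 17.85
position: [532.9, 7.1, 99.1]
ee_rot: [-0.001, 1.0, -0.0, -0.001]
contact_force: [-0.2, 0.0, -5.5]
gripper_width: 45.0
grasp_force: 62.3
```

```bash
for i in 1 2 3 4 5 6; do python3 -m pendant '[[0,0,0,0,0,0,0.02]]' | grep contact; done; python3 -c "
from h import *
print(arm.read_state()['joint_efforts'])"
```

```text
contact_force: [0.2, 0.5, -6.3]
contact_force: [0.4, -0.1, -6.1]
contact_force: [0.1, -0.2, -7.5]
contact_force: [0.0, 0.5, -6.9]
contact_force: [0.4, -1.0, -7.1]
contact_force: [0.5, 0.1, -6.1]
[-4.96581652e-04 -3.83197582e+01  1.57241410e+01  3.78512800e+00
  1.01293693e-02  7.05733243e-06]
```

Readings average about 6.6 N (0.67 kg) against 3.3 N for the other, so this one is the steel blank. I'll carry it to the hub at (470,271.5).

```bash
python3 -m pendant '[[0,0,-0.012,0,0,0,0.02],[0,0,-0.02,0,0,0,0.02],[0,0,-0.02,0,0,0,0.02],[0,0,-0.016,0,0,0,0.02],[0.003,0.013,0,0,0,0,0.02],[0.006,0.026,0,0,0,0,0.02],[0.008,0.032,0,0,0,0,0.02],[0.008,0.032,0,0,0,0,0.02],[0.008,0.032,0,0,0,0,0.02],[0.008,0.032,0,0,0,0,0.02],[0.008,0.032,0,0,0,0,0.02],[0.007,0.03,0,0,0,0,0.02]]'
python3 -m pendant '[[0.005,0.022,0,0,0,0,0.02],[0.002,0.0135,0,0,0,0,0.02],[0,0,0,0,0,0,0.02],[0,0,0,0,0,0,0.02],[0,0,0,0,0,0,0.02],[0,0,0,0,0,0,0.02]]'
python3 - <<'E'
from h import *
s,t,w=grab("side"),grab("top"),grab("wrist")
b=cv2.resize(w["image"],(400,250))
a=cv2.resize(s["image"],(400,250)); c=cv2.resize(t["image"],(400,250))
cv2.imwrite("pics/k5.png",np.vstack([np.hstack([a,b]),np.hstack([c,cv2.resize(s["image"][200:400,180:500],(400,250))])])[:,:,::-1])
E
```

```text
clock: 19.65
position: [475.3, 237.6, 167.6]
ee_rot: [-0.002, 1.0, -0.0, -0.0]
contact_force: [-0.1, -0.2, -7.7]
gripper_width: 44.6
grasp_force: 62.8
clock: 20.25
position: [469.6, 270.5, 167.7]
ee_rot: [-0.001, 1.0, -0.0, -0.0]
contact_force: [-0.5, 0.4, -5.9]
gripper_width: 44.7
grasp_force: 63.0
```

View pics/k5.png

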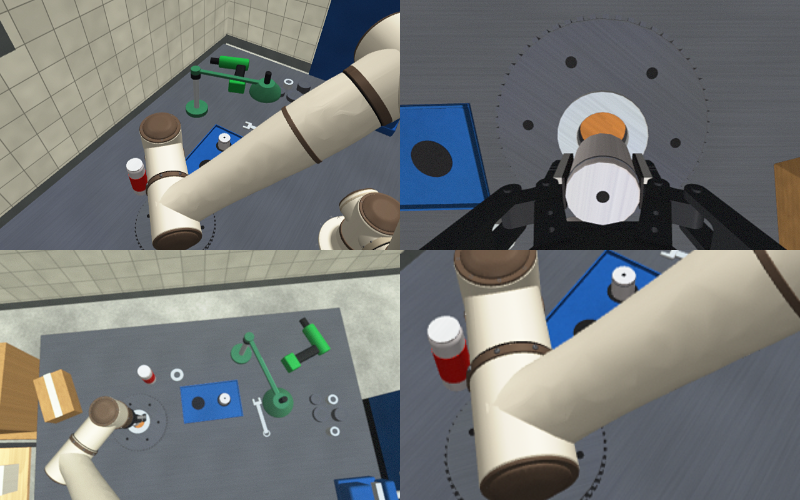

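The light blank stands upright in the tray, the lamp is aside, and the steel blank is held upright over the hub. The wrist view puts its top dot at (323,315), and the hub's outer edge spans columns 252–398. I'll check the centring.

Run:
```python
from h import *
w=grab("wrist")
print("blank",plane(w,(323.2,315.2),182.7))
h=hsv(w); m=(h[:,:,2]>150)&(h[:,:,1]<50)
k=blobs(m,(230,130,420,240))[0]; P=np.array([plane(w,p,80)[:2] for p in k[:,0].astype(float)])
# outer-edge points of hub: upper contour only
q=np.array([[x,min(k[k[:,0,0]==x][:,0,1])] for x in range(258,392,2) if (k[:,0,0]==x).any()],float)
A=np.array([plane(w,p,80)[:2] for p in q]); M=np.c_[2*A,np.ones(len(A))]
c=np.linalg.lstsq(M,(A**2).sum(1),rcond=None)[0]; print("hub",c[:2],np.sqrt(c[2]+c[:2]@c[:2]))
t=grab("top");hh=hsv(t)
print(arm.read_state()["grasp_force"],arm.read_state()["position"])
```

```text
blank [472.23651588 270.45903949 182.7       ]
hub [472.1059012  270.56795025] 49.44177128590657
62.964205741882324 [469.66681335 271.14627051 167.87251709]
```

The blank sits within 1 mm of the hub axis (fitted hub radius 49.4 mm against 50 mm given), with its underside about 50 mm above the hub. I'm handing the job in.

```bash
python3 -c "
from bench import arm
print(arm.job_done())"
```

```text
the job is handed in; nothing more can be done
None
```

I handed the job in at about 20 s on the robot clock, though the judge returned no verdict: the lamp is against its end stop, the lighter blank (about 3.3 N) is back upright in the tray, and the heavier one (about 6.6 N) is held upright within 1 mm of the hub axis, about 50 mm above it.

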